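# Fit the guide sleeve to the irrigator pump and draw its rod half out

### The arm

A 7-joint arm with a two-finger parallel gripper is mounted at the origin on the work surface. World frame = base frame: x ahead of the robot, y to its left, z up, the work surface at z = 0. Lengths are in m, angles in rad, forces in N, time in s.
With the tool pointing down it reaches from about 0.4 to 0.9 m from the base axis. Payload 5.6 kg.
Tool frame: the origin (TCP) lies at the very end of the fingers, on their centre line; the grasp point (between the pads) lies 19 mm behind it; z points along the fingers, y is the line along which they close (so a half turn about z gives the same grasp; the last joint's range is limited). The gripper opens to 92 mm and grips with 3 to 60 N. Pads are 20 mm wide; open, the fingers measure 128 mm over their backs; the gripper's body (75 mm by 189 mm) begins 69 mm behind the grasp point.
Start: joints at [-1.317, 0.468, -0.012, 1.603, 0.006, 1.071, -0.056], TCP at [0.19, 0.622, 0.215] pointing down, gripper open.
Joint ranges: [-2.53, 2.53], [-0.31, 2.02], [-1.57, 1.55], [0.28, 2.44], [-1.29, 4.43], [0.15, 1.84], [-2.92, 2.92]. Speed limits (rad/s): [2.57, 2.57, 3.14, 3.14, 3.14, 3.14, 3.14].

### API

Orientations are given as a unit quaternion [x, y, z, w].
In Python, from workcell import read_state, camera, camera_model, arm, cut_out gives the robot as it stands. The module is installed in compiled form; this text tells all that it offers.
- The arm moves only by the tool carry_out, never from a script. Its argument "increments" is a list of rows, each a list of 5 numbers: the opening, from -1 (shut) to 1 (fully open), then the shift along the world's x, y, z in mm, then the turn about the world's z in degrees. In form: [[grip, x, y, z, yaw], ...]. A call has 1 to 12 rows; each row is the pose to reach, as a shift and turn from the pose commanded when the call began; what a row does not reach only later rows make up. A row lasts 1/12 s, in which the tool goes at most 41.7 mm and 7.16 degrees, less where a joint would pass 70% of its speed; a pose out of reach is approached as far as the arm can. A call with a gripper value outside its range is refused whole. The fingers move at their own pace and stop on an object; the grip force is fixed at half the most. Time passes only in rows, so rows that repeat a pose let the fingers close. It gives the time, the measured TCP pose, the force, the opening and the grip force at its end, in the units of the state.
- read_state(): the state, without advancing time (a new reading comes with each control period).
- camera(name): name is "scene" or "side" or "wrist"; returns (picture, depth): 384x512x3 uint8, red, green, blue; 384x512 float32, m along the optical axis (not along the pixel's ray), 0 where there is no reading.
- camera_model(name): a dict with "fx", "fy", "cx", "cy" (pixels), "k1" (the pictures are not rectified: a ray, as slopes to the right and down, at radius r is drawn at 1 + k1 r^2 times it, then the intrinsics apply), "R" (3x3) and "t" (3): a world point X has camera coordinates R X + t; the wrist camera has in their place "T_tool_cam" (4x4, takes a point from camera to tool coordinates, whose origin is the TCP and whose axes are the flange's). Camera axes: x right, y down, z forward; pixel columns grow to the right and rows downward; lengths in m; the calibration is good to about 2 mm. A picture is of the moment at which its call begins: read the wrist's pose just before it. camera_model takes no time and is no camera call.
- arm.sign_off(): hands the job in; it is judged then, once.
Trained networks look in the newest picture that a camera, given by its name, has taken for a name from the list of things; names that differ only in an ending like _2 or _b are one class to them, and where a whole thing is asked for, a point or a joint stands for the part that bears it (a point fixed in the world has none). Each returns a list of dicts, best first, with "confidence" (0 to 1); they miss things now and then, are a little off and sometimes report something else, mostly with a low value. They report only what shows in the picture. A call takes as long as a camera call. They do not tell look-alikes from the thing itself.
- cut_out(camera, thing): "region" (384x512 bool, what is visible of it) and "rect" ([left, top, right, bottom] in pixels, round what is visible of it).
The state is a dict: "clock": time; "joint_pos": joint angles; "dq": joint speeds; "joint_torque": joint torques, N m; "tcp_pos": TCP position; "ee_rot": TCP orientation; "ft_force": force on the tool from outside, world axes, zero at the start; "ft_torque": the same for the moment, N m; "gripper_width": finger opening in m; "finger_force": force on a finger pad.
Only numpy, scipy, OpenCV 4.12 (cv2) and the standard library are available. Lean on these libraries where they do the work, as an engineer would, in place of code of your own. Each camera call takes 0.05 s, during which the arm holds its last target. There are 200 camera calls.

### The job

Only one of the two steel sleeves slips over the upright piston rod of the pump: put the one that is too tight into the porcelain dish and slide the one that fits down over the rod until it sits flat on the pump. Then take the rod above the sleeve, draw it straight up through the sleeve without forcing it, until about half of what was in the bore (about 30 mm) is out, and finish while holding it there, with the sleeve still seated on the pump and the other things on the cart left where they are.

Things in the scene. Friction and masses are not known exactly. Their poses are not given: they have to be found in the camera images.
- pump: Hand irrigator pump bolted to the cart: a square aluminium block 62 x 62 mm and 72 mm high on two bolting feet (106 x 85 mm overall, 10 mm high), with a brass outlet spigot on its +x side 30 mm up, reaching 55 mm from the axis. Origin on the axis of the block at its underside; z up. The flat top is 72 mm above the cart. A vertical blind bore 15.2 mm wide and 60 mm deep runs down its axis. The pump does not move.
- pump_mouth (a point): Centre of the mouth of the pump's bore, on the flat top of the pump, 72 mm above the cart.
- rod_top (a point): Top end of the loose steel piston rod that stands in the pump's bore with about 0.6 mm play all round: straight, round, 14 mm in diameter, 118 mm long without a head, about 0.14 kg, the top 6 mm tapering to 8 mm. At the start it stands on the bore's floor, 60 mm of it in the bore and 58 mm above the pump's top, so this point is 130 mm above the cart. z runs up along the rod. Nothing but its weight keeps the rod in; let go, it falls back.
- sleeve_a_mid (a point): Centre (on the axis, 12 mm up) of the steel sleeve that fits: a plain ring 30 mm outside diameter, 24 mm high, with a 16.5 mm through bore, about 0.09 kg. It stands on the cart, axis upright. Seated on the pump this point is 84 mm above the cart and 34 mm of the rod stand above the sleeve.
- sleeve_b_mid (a point): Centre (on the axis, 12 mm up) of the steel sleeve that is too tight: 30 mm outside diameter and 24 mm high like the other, but with a 9 mm bore, about 0.12 kg. It stands on the cart, axis upright. The two sleeves may stand in either of two places.
- dish_in (a point): Centre of the inner floor, 6 mm above the cart, of the white porcelain instrument dish, a loose shallow rectangular dish (0.6 kg), outside 110 mm along its x, 150 mm along its y and 22 mm high, walls 6 mm.
- otoscope: Bystander: brass otoscope lying on the cart, 155 mm long, origin at its underside.
- suction_tip: Bystander: thin bent steel suction tip, 155 mm long, 9 mm high, lying between the two sleeves' places; origin at its underside.
- mirror: Bystander: steel throat mirror, 195 mm long, 8 mm high, lying beyond the dish.
- jar: Bystander: white lidded jar, 64 mm wide, 85 mm high, origin at its underside.
- spec_box0: Bystander: lowest of three stacked grey plastic speculum boxes, 120 x 85 x 34 mm each, origin at its underside.
- spec_box1: Bystander: middle speculum box of the stack.
- spec_box2: Bystander: top speculum box of the stack, its top 102 mm above the cart.
Not all that is in view belongs to the job. What is shaped like the part that bears sleeve_b_mid but orange is not meant.

How it is judged:
On the way, in this order (a step that is already met when the one before it is completed fails the run):
1. the tight sleeve is in the dish and the fitting sleeve is seated on the pump, with the rod still fully down (horizontal distance between sleeve_a_mid and pump_mouth below 0.005 m and z of sleeve_a_mid in the frame of pump between 0.081 and 0.0875 m and (angle between sleeve_a_mid's own z axis and vertical below 0.1 rad or angle between sleeve_a_mid's own z axis and vertical above 3.04 rad) and x of sleeve_b_mid in the frame of dish_in between -0.05 and 0.05 m and y of sleeve_b_mid in the frame of dish_in between -0.07 and 0.07 m and z of sleeve_b_mid in the frame of dish_in below 0.022 m and z of rod_top in the frame of pump below 0.136 m), for 0.2 s.
2. the rod is drawn about half-way (21 to 39 mm) out of the bore, in the fingers (z of rod_top in the frame of pump between 0.151 and 0.169 m and contact force between the fingers and rod above 2 N), for 0.2 s.
At the end, for the whole second after the job is handed in: The rod is held still in the fingers, drawn 21 to 39 mm out of the bore, within 0.07 rad of the bore's axis and its top within 8 mm of it; the fitting sleeve sits on the pump's top round the rod (within about 3 mm of seated, not tilted, not touched by the fingers); the tight sleeve lies in the dish (all of step 2 and horizontal distance between sleeve_a_mid and pump_mouth below 0.005 m and z of sleeve_a_mid in the frame of pump between 0.081 and 0.0875 m and (angle between sleeve_a_mid's own z axis and vertical below 0.1 rad or angle between sleeve_a_mid's own z axis and vertical above 3.04 rad) and x of sleeve_b_mid in the frame of dish_in between -0.05 and 0.05 m and y of sleeve_b_mid in the frame of dish_in between -0.07 and 0.07 m and z of sleeve_b_mid in the frame of dish_in below 0.022 m and horizontal distance between rod_top and pump_mouth below 0.008 m and angle between the z axis of rod_top and the z axis of pump, either way round below 0.07 rad and linear speed of rod below 0.01 m/s and contact force between the fingers and sleeve_a below 0.5 N and contact force between the fingers and sleeve_b below 0.5 N); the arm keeps its last pose, push and grip.
It fails at once if the rod is pulled nearly or wholly out of the bore (more than 50 mm) (z of rod_top in the frame of pump above 0.18 m).
It fails at once if the rod is forced against the pump (over 45 N) (contact force between rod and pump above 45 N).
It fails at once if another thing on the cart is moved more than 25 mm (distance of any of otoscope, suction_tip, mirror, jar, spec_box0, spec_box1, spec_box2 from where it was at the start of the episode above 0.025 m).
It also fails if it takes over 54 s, if anything falls off the work surface, if the arm or the gripper's body presses on something with over 40 N, if the wrist force passes 120 N, or if a joint passes its speed limit or range.

## Working session

There is one attempt and no reset: what is moved stays moved. The work goes in short steps, Python scripts to look and compute and a tool call to move; the robot and the scene stay as the last step left them, time stands still between calls to the robot, and variables do not carry over. Pictures are saved under pics/ and viewed, at most 10 in all, crops included, and the job is handed in when it is done.

Besides the shell and the picture viewer there is one more tool, called after "Emit:" as a command line: name --pt "numbers of a row" for each row, then --argument value for the rest. carry_out: Moves the arm, as the interface text tells. Its arguments: {"type":"object","properties":{"increments":{"type":"array"}},"required":["increments"]}

```bash
mkdir -p pics; cat > h.py <<'E'
import numpy as np, cv2
from scipy.spatial.transform import Rotation as Ro
from workcell import read_state, camera, camera_model, arm, cut_out
def world(name, depth, st=None):
    m=camera_model(name); h,w=depth.shape
    K=np.array([[m['fx'],0,m['cx']],[0,m['fy'],m['cy']],[0,0,1.]])
    v,u=np.mgrid[:h,:w]
    p=cv2.undistortPoints(np.stack([u.ravel(),v.ravel()],1).astype(np.float64)[:,None],K,np.array([m['k1'],0,0,0,0.]))[:,0]
    P=np.c_[p,np.ones(len(p))]*depth.reshape(-1,1)
    if 'R' in m: X=(P-np.array(m['t']))@np.array(m['R'])
    else:
        T=np.array(m['T_tool_cam']); P=P@T[:3,:3].T+T[:3,3]
        X=Ro.from_quat(st['ee_rot']).apply(P)+st['tcp_pos']
    return X.reshape(h,w,3)
def save(n,pic): cv2.imwrite('pics/'+n,pic[...,::-1])
E
python3 - <<'E'
from h import *
s=read_state(); print({k:np.round(s[k],3) for k in s})
ims=[]
for n in ['scene','side']:
    pic,d=camera(n); ims.append(pic); W=world(n,d)
    np.save(n+'.npy',W)
    for t in ['pump','rod_top','sleeve_a_mid','dish_in','otoscope','suction_tip','mirror','jar','spec_box2']:
        for r in cut_out(n,t)[:3]:
            X=W[r['region']&(d>0)]
            if len(X): print(n,t,round(r['confidence'],2),np.round(r['rect']),'med',np.round(np.median(X,0),3),'lo',np.round(np.percentile(X,3,axis=0),3),'hi',np.round(np.percentile(X,97,axis=0),3))
    save(n+'.png',pic)
E
```

```text
{'clock': np.float64(0.0), 'joint_pos': array([-1.317,  0.468, -0.012,  1.604,  0.006,  1.071, -0.056]), 'dq': array([ 0.   ,  0.001, -0.   , -0.   , -0.001,  0.   ,  0.   ]), 'joint_torque': array([-1.0000e-03, -5.2056e+01, -1.3000e-02, -2.4375e+01, -5.6000e-02,
        1.7000e-02,  0.0000e+00]), 'tcp_pos': array([0.19 , 0.621, 0.214]), 'ee_rot': array([ 0.148,  0.989, -0.001, -0.   ]), 'ft_force': array([0.446, 0.272, 0.76 ]), 'ft_torque': array([-0.028,  0.039, -0.019]), 'finger_force': np.float64(0.0), 'gripper_width': np.float64(0.092)}
scene pump 0.61 [234. 198. 283. 236.] med [0.605 0.043 0.049] lo [0.547 0.02  0.005] hi [0.639 0.086 0.074]
scene rod_top 0.7 [237. 194. 281. 238.] med [0.603 0.04  0.044] lo [0.543 0.018 0.003] hi [0.639 0.085 0.074]
scene rod_top 0.58 [257. 194. 262. 209.] med [0.59  0.051 0.107] lo [0.583 0.049 0.07 ] hi [0.594 0.058 0.129]
scene sleeve_a_mid 0.45 [302. 175. 311. 192.] med [0.637 0.221 0.018] lo [0.626 0.209 0.001] hi [0.649 0.235 0.027]
scene dish_in 0.93 [126. 244. 185. 307.] med [ 0.476 -0.257  0.006] lo [ 0.415 -0.33   0.001] hi [ 0.541 -0
[... 1246 characters left out ...]
.536 -0.172  0.022]
side otoscope 0.81 [163. 185. 195. 219.] med [0.788 0.155 0.024] lo [0.763 0.06  0.002] hi [0.812 0.195 0.03 ]
side suction_tip 0.53 [227. 230. 241. 273.] med [0.563 0.211 0.005] lo [ 0.535  0.159 -0.002] hi [0.571 0.29  0.008]
side jar 0.92 [201. 150. 224. 180.] med [ 0.766 -0.032  0.056] lo [ 0.745 -0.066  0.006] hi [ 0.795 -0.02   0.086]
side spec_box2 0.8 [208. 321. 268. 353.] med [0.418 0.483 0.022] lo [ 0.378  0.414 -0.003] hi [0.494 0.488 0.04 ]
side spec_box2 0.75 [214. 308. 267. 343.] med [0.408 0.483 0.057] lo [0.379 0.413 0.035] hi [0.478 0.486 0.069]
side spec_box2 0.73 [212. 286. 267. 334.] med [0.434 0.453 0.1  ] lo [0.379 0.403 0.075] hi [0.49  0.491 0.103]
```

View pics/scene.png

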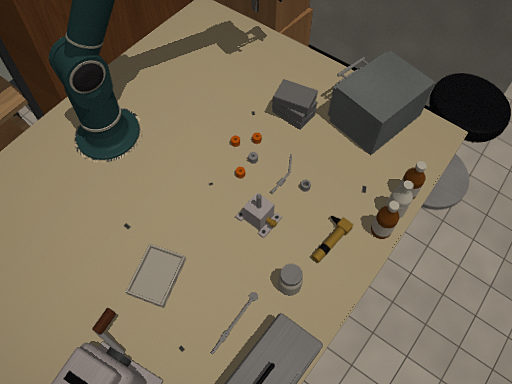

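View pics/side.png

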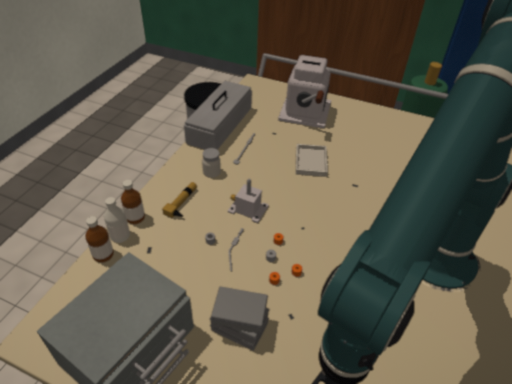

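Both views show grey sleeves at scene pixels (253,157) and (305,185). Three orange lookalikes surround the first. The pump is at (259,212) and the dish at (157,275).

```bash
python3 - <<'E'
from h import *
for n,pts in [('scene',[(253,157),(305,185),(235,141),(257,138),(240,172)]),('side',[(271,255),(210,238),(279,238),(274,278),(297,269)])]:
    W=np.load(n+'.npy')
    for u,v in pts:
        X=W[v-9:v+10,u-9:u+10].reshape(-1,3); t=X[(X[:,2]>.018)&(X[:,2]<.03)]
        print(n,u,v,len(t),np.round((t.min(0)+t.max(0))/2,3),np.round(np.ptp(t,axis=0),3))
    X=W.reshape(-1,3); t=X[(abs(X[:,2]-.072)<.004)&(abs(X[:,0]-.59)<.06)&(abs(X[:,1]-.05)<.06)]
    r=cv2.minAreaRect((t[:,:2]*1000).astype(np.float32)); print('pump top',r)
    t=X[(X[:,2]>.085)&(X[:,2]<.14)&(abs(X[:,0]-.59)<.06)&(abs(X[:,1]-.05)<.06)];print('rod',t.mean(0),np.ptp(t,axis=0))
    t=X[(X[:,2]>.015)&(X[:,2]<.03)&(abs(X[:,0]-.476)<.1)&(abs(X[:,1]+.256)<.1)]
    print('dish',cv2.minAreaRect((t[:,:2]*1000).astype(np.float32)))
m=camera_model('wrist');print(np.round(m['T_tool_cam'],3),m['fx'])
E
```

```text
scene 253 157 61 [0.449 0.205 0.024] [0.027 0.029 0.011]
scene 305 185 51 [0.636 0.223 0.024] [0.026 0.03  0.011]
scene 235 141 52 [0.364 0.223 0.023] [0.027 0.03  0.01 ]
scene 257 138 58 [0.412 0.274 0.023] [0.03  0.031 0.01 ]
scene 240 172 67 [0.451 0.141 0.023] [0.029 0.028 0.01 ]
pump top ((586.3073120117188, 55.678367614746094), (63.0159797668457, 62.642860412597656), 88.91116333007812)
rod [0.588565   0.05247349 0.11200392] [0.01273459 0.01212708 0.04563803]
dish ((477.1680603027344, -255.62228393554688), (112.24655151367188, 152.48902893066406), 17.984947204589844)
side 271 255 68 [0.447 0.212 0.023] [0.028 0.028 0.009]
side 210 238 47 [0.633 0.226 0.022] [0.025 0.028 0.008]
side 279 238 60 [0.452 0.144 0.023] [0.027 0.028 0.01 ]
side 274 278 78 [0.41  0.279 0.023] [0.028 0.032 0.009]
side 297 269 77 [0.364 0.227 0.023] [0.029 0.028 0.009]
pump top ((585.9490356445312, 59.88059997558594), (67.00469970703125, 64.41492462158203), 88.91997528076172)
rod [0.58492011 0.06218127 0.10903343] [0.01450691 0.01120183 0.04514087]
dish ((476.4381408691406, -253.445068359375), (109.89907836914062, 154.90013122558594), 17.898588180541992)
[[ 0.    -0.963 -0.271  0.076]
 [ 1.     0.    -0.001  0.   ]
 [ 0.001 -0.271  0.963 -0.171]
 [ 0.     0.     0.     1.   ]] 274.33616143575665
```

Emit:
carry_out --pt "1 25 -30 0 -7" --pt "1 55 -62 0 -14" --pt "1 82 -94 0 -21" --pt "1 108 -126 0 -28" --pt "1 135 -158 0 -28" --pt "1 162 -190 0 -28" --pt "1 190 -222 0 -28" --pt "1 230 -270 0 -28" --pt "1 257 -300 -5 -28" --pt "1 284 -332 -10 -28" --pt "1 312 -365 -15 -28" --pt "1 330 -386 -15 -28"

```text
clock: 2.0
tcp_pos: [0.5137, 0.2424, 0.2001]
ee_rot: [0.383, 0.924, 0.0, -0.0]
ft_force: [0.0, 0.6, -0.7]
gripper_width: 0.0922
finger_force: 0.0
```

Emit:
carry_out --pt "1 20 -20 0 0" --pt "1 20 -20 0 0" --pt "1 20 -20 0 0" --pt "1 20 -20 0 0"

```text
clock: 2.33
tcp_pos: [0.5323, 0.2249, 0.2001]
ee_rot: [0.382, 0.924, 0.0, -0.0]
ft_force: [-0.8, 1.1, -0.6]
gripper_width: 0.0918
finger_force: 0.0
```

```bash
cat > sl.py <<'E'
from h import *
def sleeves(name_png, top=(.018,.03), near=[(.448,.208),(.635,.2245)]):
    s=read_state(); pic,d=camera('wrist'); W=world('wrist',d,s); save(name_png,pic)
    print('tcp',np.round(s['tcp_pos'],4),np.round(np.degrees(np.arctan2(*(Ro.from_quat(s['ee_rot']).apply([0,1,0])[[1,0]]))),1),'j',np.round(s['joint_pos'],2))
    for c in near:
        m=(W[...,2]>top[0])&(W[...,2]<top[1])&(np.hypot(W[...,0]-c[0],W[...,1]-c[1])<.03)&(d>0)
        t=W[m]
        if len(t)<10: print('none',c); continue
        (cx,cy),r=cv2.minEnclosingCircle((t[:,:2]*1000).astype(np.float32))
        q=W[(np.hypot(W[...,0]*1000-cx,W[...,1]*1000-cy)<12)&(d>0)]
        print(c,'centre',round(cx,1),round(cy,1),'r',round(r,1),'n',len(t),'ztop',np.round(np.median(t[:,2]),4),'px',np.round(np.argwhere(m).mean(0)),'hole px',(q[:,2]<top[0]-.003).sum(),'of',len(q))
    return pic,d,W
E
python3 - <<'E'
from sl import *
pic,d,W=sleeves('w1.png')
X=W.reshape(-1,3); t=X[(abs(X[:,2]-.072)<.004)&(abs(X[:,0]-.59)<.06)&(abs(X[:,1]-.05)<.06)]
print('pump',cv2.minAreaRect((t[:,:2]*1000).astype(np.float32)),t[:,2].mean()) if len(t) else 0
E
```

```text
tcp [0.5323 0.2249 0.2001] 45.0 j [-0.68  0.36  0.28  1.81 -0.12  0.98  0.43]
(0.448, 0.208) centre 447.5 208.4 r 15.1 n 426 ztop 0.0247 px [135. 199.] hole px 30 of 298
(0.635, 0.2245) centre 634.6 224.8 r 15.0 n 289 ztop 0.0246 px [225. 309.] hole px 68 of 223
pump ((585.9627075195312, 57.17900085449219), (63.24474334716797, 62.04203414916992), 89.1620101928711) 0.07270385604304888
```

View pics/w1.png

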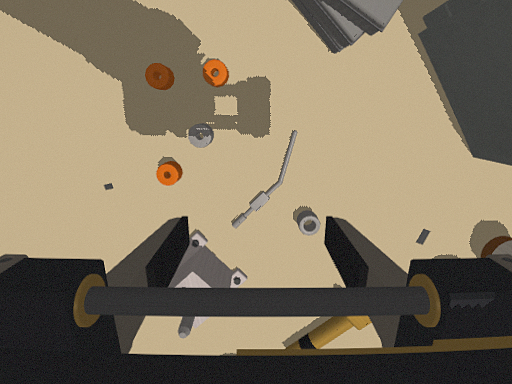

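The wrist view shows the small-bore sleeve at (200,135), so that one is tight, and the wide-bore sleeve at (308,225). The rod and pump are partly hidden at (200,290).

Emit:
carry_out --pt "0.3 -30 -3 -30 0" --pt "0.3 -60 -6 -60 0" --pt "0.3 -92 -8 -100 0" --pt "0.3 -92 -8 -120 0" --pt "0.3 -92 -8 -120 0" --pt "0.3 -92 -8 -120 0" --pt "0.3 -92 -8 -120 0"

```text
clock: 2.97
tcp_pos: [0.4425, 0.2175, 0.0817]
ee_rot: [0.382, 0.924, 0.001, 0.001]
ft_force: [0.6, 0.1, 1.0]
gripper_width: 0.0599
finger_force: 0.0
```

```bash
python3 - <<'E'
from sl import *
sleeves('w2.png',near=[(.448,.208)])
print(read_state()['gripper_width'])
E
```

```text
tcp [0.4425 0.2175 0.0817] 45.1 j [-0.72  0.4   0.23  2.1  -0.15  0.65  0.4 ]
(0.448, 0.208) centre 447.3 208.6 r 15.0 n 813 ztop 0.0248 px [211. 253.] hole px 44 of 543
0.05990748536394246
```

Emit:
carry_out --pt "0.3 5 -9 -20 0" --pt "0.3 5 -9 -45 0" --pt "0.3 5 -9 -60 0" --pt "0.3 5 -9 -70 0" --pt "0.3 5 -9 -70 0" --pt "0.3 5 -9 -70 0"

```text
clock: 3.52
tcp_pos: [0.447, 0.2075, 0.011]
ee_rot: [0.383, 0.924, 0.001, 0.0]
ft_force: [-0.2, 0.0, -0.5]
gripper_width: 0.0597
finger_force: 0.0
```

Emit:
carry_out --pt "0.3 0 1 -6 0" --pt "0.3 0 1 -6 0" --pt "-1 0 1 -6 0" --pt "-1 0 1 -6 0" --pt "-1 0 1 -6 0" --pt "-1 0 1 -6 0" --pt "-1 0 1 -6 0" --pt "-1 0 1 -6 0" --pt "-1 0 1 20 0" --pt "-1 0 1 60 0" --pt "-1 0 1 100 0" --pt "-1 0 1 100 0"

```text
clock: 4.52
tcp_pos: [0.4498, 0.2099, 0.1163]
ee_rot: [0.383, 0.924, 0.005, 0.003]
ft_force: [0.9, -0.0, -0.5]
gripper_width: 0.0295
finger_force: 30.0
```

Emit:
carry_out --pt "-1 2 -25 0 0" --pt "-1 5 -65 0 0" --pt "-1 7 -105 0 0" --pt "-1 9 -145 0 0" --pt "-1 12 -185 0 0" --pt "-1 14 -225 0 0" --pt "-1 16 -265 0 0" --pt "-1 18 -305 0 0" --pt "-1 20 -345 0 0" --pt "-1 22 -385 0 0" --pt "-1 24 -425 0 0" --pt "-1 27 -464 0 0"

```text
clock: 5.52
tcp_pos: [0.472, -0.2579, 0.1096]
ee_rot: [0.383, 0.924, 0.0, -0.0]
ft_force: [0.2, 0.4, -1.5]
gripper_width: 0.0299
finger_force: 30.0
```

Emit:
carry_out --pt "-1 0 0 -20 0" --pt "-1 0 0 -40 0" --pt "-1 0 0 -60 0" --pt "-1 0 0 -75 0" --pt "-1 0 0 -75 0" --pt "-1 0 0 -75 0" --pt "-1 0 0 -75 0"

```text
clock: 6.1
tcp_pos: [0.4731, -0.2562, 0.0356]
ee_rot: [0.383, 0.924, -0.0, 0.0]
ft_force: [0.1, 0.2, -1.9]
gripper_width: 0.0294
finger_force: 30.0
```

Emit:
carry_out --pt "-1 0 0 -12 0" --pt "-1 0 0 -22 0" --pt "-1 0 0 -23 0" --pt "-1 0 0 -23 0" --pt "-0.1 0 0 -23 0" --pt "-0.1 0 0 -23 0" --pt "-0.1 0 0 -23 0" --pt "-0.1 0 0 -23 0" --pt "-0.1 0 0 0 0" --pt "0 0 0 40 0" --pt "0 0 0 80 0" --pt "0 0 0 120 0"

```text
clock: 7.1
tcp_pos: [0.4723, -0.2559, 0.1568]
ee_rot: [0.383, 0.924, -0.0, -0.0]
ft_force: [1.0, -0.1, 0.2]
gripper_width: 0.0461
finger_force: 0.0
```

```bash
python3 - <<'E'
from sl import *
sleeves('w3.png',top=(.025,.036),near=[(.4735,-.2562)])
E
```

```text
tcp [ 0.4723 -0.2559  0.1568] 45.0 j [ 0.09  0.36  0.42  1.95 -0.19  0.86  1.4 ]
(0.4735, -0.2562) centre 473.2 -256.2 r 14.8 n 496 ztop 0.0308 px [183. 257.] hole px 33 of 347
```

Emit:
carry_out --pt "0.3 5 15 20 0" --pt "0.3 19 50 43 0" --pt "0.3 33 89 43 0" --pt "0.3 47 128 43 0" --pt "0.3 60 165 43 0" --pt "0.3 73 202 43 0" --pt "0.3 87 239 43 0" --pt "0.3 100 276 43 0" --pt "0.3 114 313 43 0" --pt "0.3 114 313 43 0" --pt "0.3 114 313 43 0"

```text
clock: 8.07
tcp_pos: [0.5871, 0.0601, 0.1977]
ee_rot: [0.38, 0.925, 0.0, -0.0]
ft_force: [-0.3, -1.4, -1.4]
gripper_width: 0.0601
finger_force: 0.0
```

```bash
cat > rod.py <<'E'
from h import *
def rod(png):
    s=read_state(); pic,d=camera('wrist'); W=world('wrist',d,s); save(png,pic); print('tcp',np.round(s['tcp_pos'],4))
    X=W[d>0]; X=X[np.hypot(X[:,0]-.586,X[:,1]-.057)<.06]*1000
    t=X[abs(X[:,2]-72)<4]; print('pump',cv2.minAreaRect(t[:,:2].astype(np.float32)),t[:,2].mean())
    def circ(t):
        f=lambda p: np.hypot(t[:,0]-p[0],t[:,1]-p[1])-7
        from scipy.optimize import least_squares
        return least_squares(f,t[:,:2].mean(0)+[4,-4],loss='soft_l1').x
    for lo,hi in [(80,100),(100,122)]:
        t=X[(X[:,2]>lo)&(X[:,2]<hi)&(np.hypot(X[:,0]-586,X[:,1]-57)<14)]
        if len(t)>5: print(lo,hi,len(t),circ(t))
    t=X[(X[:,2]>128.5)&(X[:,2]<135)]; print('top',len(t),t.mean(0),np.ptp(t,axis=0))
if __name__=='__main__':
    import sys; rod(sys.argv[1])
E
python3 rod.py w4.png
```

```text
tcp [0.5871 0.0601 0.1977]
pump ((586.2694702148438, 56.70375442504883), (62.42560958862305, 62.3675651550293), 88.36417388916016) 73.0032817906421
80 100 59 [586.13181999  56.84605449]
100 122 80 [586.11854209  56.82713399]
top 95 [585.74762035  57.32826017 130.48224541] [10.77687998 10.10780929  4.23896206]
```

View pics/w4.png

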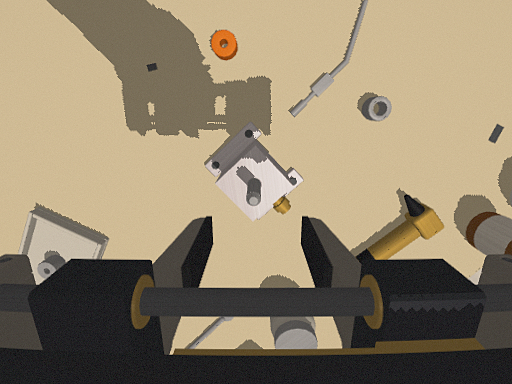

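The rod stands at (253,197) in the picture, upright and centred at world (586,57) mm. The tight sleeve lies in the dish at lower left.

Emit:
carry_out --pt "0.3 8 28 0 0" --pt "0.3 18 65 0 0" --pt "0.3 29 102 -10 0" --pt "0.3 40 139 -30 0" --pt "0.3 47 165 -65 0" --pt "0.3 47 165 -100 0" --pt "0.3 47 165 -140 0" --pt "0.3 47 165 -160 0" --pt "0.3 47 165 -160 0" --pt "0.3 47 165 -160 0"

```text
clock: 8.95
tcp_pos: [0.6338, 0.2197, 0.0376]
ee_rot: [0.384, 0.923, -0.001, -0.0]
ft_force: [-0.2, 0.0, 0.4]
gripper_width: 0.0597
finger_force: 0.0
```

Emit:
carry_out --pt "0.3 1 5 -15 0" --pt "0.3 1 5 -28 0" --pt "0.3 1 5 -32 0" --pt "0.3 1 5 -32 0" --pt "0.3 1 5 -32 0" --pt "0.3 1 5 -32 0"

```text
clock: 9.45
tcp_pos: [0.6354, 0.2271, 0.0068]
ee_rot: [0.383, 0.924, 0.0, 0.0]
ft_force: [0.7, 0.1, -0.2]
gripper_width: 0.0595
finger_force: 0.0
```

Emit:
carry_out --pt "0.3 -1 -2 -1 0" --pt "0.3 -1 -2 -1 0" --pt "0.3 -1 -2 -1 0" --pt "-1 -1 -2 -1 0" --pt "-1 -1 -2 -1 0" --pt "-1 -1 -2 -1 0" --pt "-1 -1 -2 -1 0" --pt "-1 -1 -2 -1 0" --pt "-1 -1 -2 -1 0" --pt "-1 -1 -2 20 0" --pt "-1 -1 -2 60 0" --pt "-1 -1 -2 60 0"

```text
clock: 10.45
tcp_pos: [0.638, 0.2263, 0.0727]
ee_rot: [0.383, 0.924, 0.004, 0.004]
ft_force: [2.0, 0.1, 0.6]
gripper_width: 0.0295
finger_force: 30.0
```

Emit:
carry_out --pt "-1 0 0 30 0" --pt "-1 0 0 60 0" --pt "-1 0 0 95 0" --pt "-1 -8 -28 95 0" --pt "-1 -18 -65 95 0" --pt "-1 -27 -98 95 0" --pt "-1 -36 -128 95 0" --pt "-1 -36 -128 95 0" --pt "-1 -36 -128 95 0"

```text
clock: 11.2
tcp_pos: [0.5978, 0.0947, 0.1617]
ee_rot: [0.385, 0.923, 0.0, 0.0]
ft_force: [0.7, 2.0, -0.5]
gripper_width: 0.0295
finger_force: 30.0
```

```bash
python3 - <<'E'
from h import *
s=read_state(); pic,d=camera('wrist'); W=world('wrist',d,s); save('w5.png',pic); z=s['tcp_pos']; print(z,s['joint_pos'])
t=W[(d>0)&(abs(W[...,2]-z[2]-.018)<.005)&(np.hypot(W[...,0]-z[0],W[...,1]-z[1])<.02)]*1000
print(len(t),cv2.minEnclosingCircle(t[:,:2].astype(np.float32)),np.median(t,0))
cv2.imwrite('pics/w5c.png',cv2.resize(pic[140:360,150:360,::-1],None,fx=2.5,fy=2.5))
E
```

```text
[0.5978304  0.0947213  0.16165028] [-0.42962702  0.45408473  0.28406194  1.78015738 -0.15386877  0.92836897
  0.70061404]
1510 ((596.6497192382812, 95.90170288085938), 19.194440841674805) [596.97093721  95.6163337  181.04021241]
```

View pics/w5c.png

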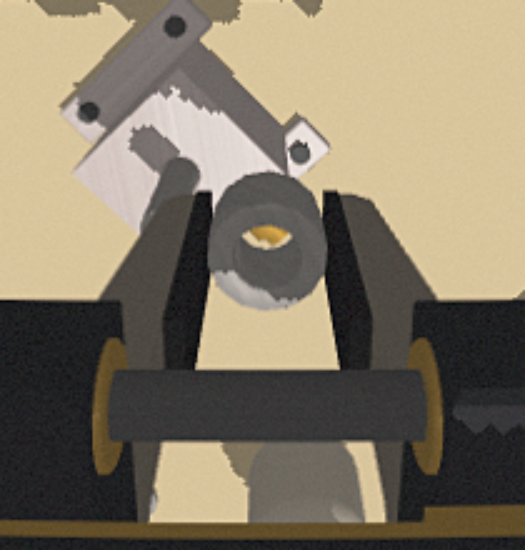

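The held sleeve sits between the pads at crop (268,240), gripped slightly to one side. I'll measure its offset along the pad width.

```bash
python3 - <<'E'
from h import *
from scipy.optimize import least_squares
s=read_state(); pic,d=camera('wrist'); W=world('wrist',d,s)
R=Ro.from_quat(s['ee_rot']); P=R.inv().apply((W[d>0]-s['tcp_pos']))*1000
print(s['tcp_pos'])
P=P[(abs(P[:,1])<13.5)&(abs(P[:,0])<25)&(P[:,2]>-30)&(P[:,2]<15)]
print(np.histogram(P[:,2],bins=np.arange(-30,16,3)))
zt=np.percentile(P[:,2],30); print(zt)
t=P[(abs(P[:,2]-zt)<1.5)]
print(len(t),'x',np.percentile(t[:,0],[1,50,99]),'y',np.percentile(t[:,1],[1,50,99]))
u=t[abs(t[:,1])<5]; print(np.percentile(u[:,0],[1,99]))
h=np.histogram(u[:,0],bins=np.arange(-22,23,2));print(h)
E
```

```text
[0.59808627 0.09694373 0.1615201 ]
(array([   0,    0,   15, 1062,  160,  132,  124,  120,  116,  102,   86,
          1,    0,    0,    0]), array([-30, -27, -24, -21, -18, -15, -12,  -9,  -6,  -3,   0,   3,   6,
         9,  12,  15]))
-19.597921768292117
1062 x [-13.72745461   1.04705352  13.60192141] y [-12.94228681  -0.10186848  13.22964783]
[-14.16400128  13.96617918]
(array([ 0,  0,  0,  9, 34, 47, 54,  3,  0,  0,  0,  0,  0,  0, 13, 50, 53,
       56,  4,  0,  0,  0]), array([-22, -20, -18, -16, -14, -12, -10,  -8,  -6,  -4,  -2,   0,   2,
         4,   6,   8,  10,  12,  14,  16,  18,  20,  22]))
```

Emit:
carry_out --pt "-1 -4 -13 0 0" --pt "-1 -8 -27 0 0" --pt "-1 -12 -40 0 0" --pt "-1 -12 -40 0 0" --pt "-1 -12 -40 0 0" --pt "-1 -12 -40 0 0" --pt "-1 -12 -40 0 0" --pt "-1 -12 -40 0 0"

```text
clock: 11.97
tcp_pos: [0.586, 0.0579, 0.1612]
ee_rot: [0.382, 0.924, 0.0, 0.0]
ft_force: [0.2, -0.1, -0.5]
gripper_width: 0.0296
finger_force: 30.0
```

Off by (0,-1) mm; then lower past the rod's taper.

Emit:
carry_out --pt "-1 0 -1 -5 0" --pt "-1 0 -1 -12 0" --pt "-1 0 -1 -18 0" --pt "-1 0 -1 -22 0" --pt "-1 0 -1 -26 0" --pt "-1 0 -1 -30 0" --pt "-1 0 -1 -34 0" --pt "-1 0 -1 -37 0" --pt "-1 0 -1 -37 0" --pt "-1 0 -1 -37 0"

```text
clock: 12.8
tcp_pos: [0.5858, 0.0561, 0.1241]
ee_rot: [0.383, 0.924, -0.0, -0.0]
ft_force: [-0.4, -0.9, -0.3]
gripper_width: 0.0296
finger_force: 30.0
```

Emit:
carry_out --pt "-1 0 0.7 -6 0" --pt "-1 0 0.7 -12 0" --pt "-1 0 0.7 -18 0" --pt "-1 0 0.7 -24 0" --pt "-1 0 0.7 -30 0" --pt "-1 0 0.7 -36 0" --pt "-1 0 0.7 -41 0" --pt "-1 0 0.7 -44 0" --pt "-1 0 0.7 -44 0" --pt "-1 0 0.7 -44 0" --pt "-1 0 0.7 -44 0"

```text
clock: 13.72
tcp_pos: [0.5861, 0.0568, 0.0804]
ee_rot: [0.383, 0.924, 0.0, 0.0]
ft_force: [-0.0, -0.0, -0.5]
gripper_width: 0.0295
finger_force: 30.0
```

Emit:
carry_out --pt "-1 0 0 -2 0" --pt "-1 0 0 -3.5 0" --pt "-1 0 0 -3.5 0" --pt "-1 0 0 -3.5 0" --pt "-0.1 0 0 -3.5 0" --pt "-0.1 0 0 -3.5 0" --pt "-0.1 0 0 -3.5 0" --pt "-0.1 0 0 -3.5 0"

```text
clock: 14.38
tcp_pos: [0.5858, 0.0568, 0.0766]
ee_rot: [0.383, 0.924, -0.0, -0.0]
ft_force: [0.7, -0.3, -0.9]
gripper_width: 0.0415
finger_force: 0.0
```

Emit:
carry_out --pt "0 0 0 10 0" --pt "0 0 0 24 0" --pt "0 0 0 24 0" --pt "0 0 0 24 0" --pt "0 0 0 24 0" --pt "0 0 0 24 0"

```text
clock: 14.88
tcp_pos: [0.5854, 0.0568, 0.1002]
ee_rot: [0.383, 0.924, -0.0, -0.0]
ft_force: [0.0, -0.0, -0.0]
gripper_width: 0.0461
finger_force: 0.0
```

```bash
python3 - <<'E'
from h import *
s=read_state(); pic,d=camera('wrist'); W=world('wrist',d,s); print(s['tcp_pos'])
X=W[d>0]*1000; r=np.hypot(X[:,0]-586.1,X[:,1]-56.9)
t=X[(r<25)&(X[:,2]>85)&(X[:,2]<104)]
t=t[np.hypot(t[:,0]-586.1,t[:,1]-56.9)>8.2]
print(len(t),'sleeve top z',np.percentile(t[:,2],[5,50,95]))
u=t[t[:,2]>94]; print(cv2.minEnclosingCircle(u[:,:2].astype(np.float32)))
t=X[(r<9)&(X[:,2]>128)]; print('rod top',t.mean(0),np.percentile(t[:,2],95))
cv2.imwrite('pics/w6.png',pic[...,::-1])
E
```

```text
[0.58543252 0.05680233 0.10021952]
899 sleeve top z [87.58949522 96.57639256 98.01098943]
((586.126220703125, 56.2269172668457), 24.023845672607422)
rod top [585.10924195  57.85555563 130.35407496] 131.6999058778354
```

View pics/w6.png

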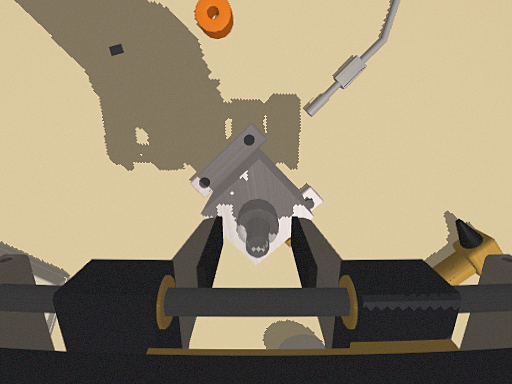

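The sleeve is seated around the rod at (258,225) with its top at about 96.5 mm, and the fingers straddle the rod clear of it.

Emit:
carry_out --pt "0 0.5 0 0.5 0" --pt "0 0.5 0 0.5 0" --pt "-1 0.5 0 0.5 0" --pt "-1 0.5 0 0.5 0" --pt "-1 0.5 0 0.5 0" --pt "-1 0.5 0 0.5 0" --pt "-1 0.5 0 0.5 0" --pt "-1 0.5 0 0.5 0" --pt "-1 0.5 0 0.5 0"

```text
clock: 15.68
tcp_pos: [0.5864, 0.0568, 0.1012]
ee_rot: [0.383, 0.924, 0.0, 0.0]
ft_force: [-0.4, -0.5, 0.3]
gripper_width: 0.0134
finger_force: 30.0
```

Emit:
carry_out --pt "-1 0 0 3 0" --pt "-1 0 0 6 0" --pt "-1 0 0 9 0" --pt "-1 0 0 12 0" --pt "-1 0 0 15 0" --pt "-1 0 0 15 0" --pt "-1 0 0 15 0"

```text
clock: 16.27
tcp_pos: [0.5865, 0.0568, 0.1165]
ee_rot: [0.383, 0.924, 0.0, 0.0]
ft_force: [0.7, 0.6, -1.2]
gripper_width: 0.0129
finger_force: 30.0
```

Emit:
carry_out --pt "-1 0 0 3 0" --pt "-1 0 0 6 0" --pt "-1 0 0 9 0" --pt "-1 0 0 12 0" --pt "-1 0 0 14.5 0" --pt "-1 0 0 14.5 0" --pt "-1 0 0 14.5 0" --pt "-1 0 0 14.5 0" --pt "-1 0 0 14.5 0" --pt "-1 0 0 14.5 0"

```text
clock: 17.1
tcp_pos: [0.5863, 0.0568, 0.1305]
ee_rot: [0.383, 0.924, -0.0, -0.0]
ft_force: [-0.8, 1.3, -1.3]
gripper_width: 0.0133
finger_force: 30.0
```

```bash
python3 - <<'E'
from h import *
s=read_state(); print(s['tcp_pos'],s['ft_force'],s['gripper_width'])
for n in ['scene','side','wrist']:
    pic,d=camera(n); W=world(n,d,s); X=W[d>0]*1000; r=np.hypot(X[:,0]-586.1,X[:,1]-56.9)
    t=X[(r<10)&(X[:,2]>135)&(X[:,2]<170)]
    if len(t): print(n,'rod top',np.percentile(t[:,2],[50,90,98]),t.mean(0))
    t=X[(r<18)&(r>8.5)&(X[:,2]>80)&(X[:,2]<110)]
    if len(t): print(n,'sleeve',len(t),np.percentile(t[:,2],[50,80,95]),t.mean(0))
    cv2.imwrite(f'pics/f_{n}.png',pic[...,::-1])
a=cv2.imread('pics/f_scene.png')[150:270,190:350]; b=cv2.imread('pics/f_side.png')[130:250,170:330]
cv2.imwrite('pics/f.png',cv2.resize(np.hstack([a,b]),None,fx=2.5,fy=2.5))
E
```

```text
[0.5862597  0.05676628 0.13051678] [-0.79232625  1.26540318 -1.31677319] 0.01332895654904661
scene rod top [153.04227427 159.60040211 167.30458406] [589.43906146  55.03512482 151.6449469 ]
scene sleeve 69 [92.55759996 95.35395186 97.4771649 ] [590.50555356  50.3449573   91.57906019]
side rod top [152.78490976 161.72656398 166.4867871 ] [582.35343668  58.86980372 151.65970743]
side sleeve 66 [ 92.20857829  95.30852582 102.39277803] [584.89675166  65.26055496  91.00880633]
wrist rod top [155.91679506 160.78198833 161.83185639] [583.82567043  59.45740367 153.34709818]
wrist sleeve 569 [96.29625252 97.12612726 97.74330848] [581.170778    62.24331563  94.14254916]
```

View pics/f.png

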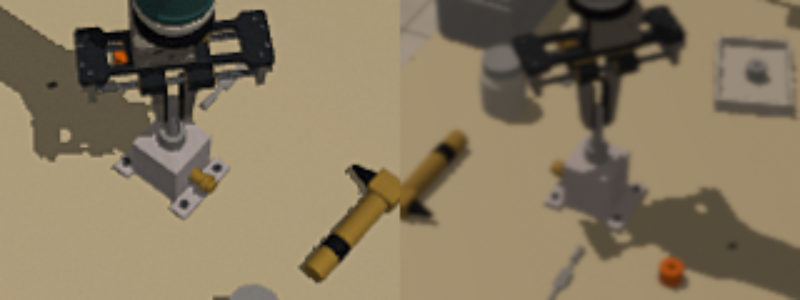

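View pics/f_wrist.png

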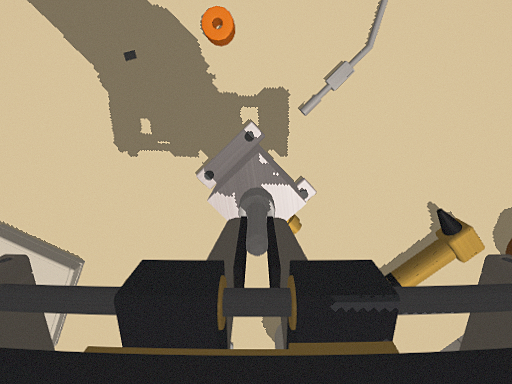

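The pictures show the rod held upright with its top at about 160 mm. The sleeve is still seated with its top at about 96 mm, and the tight sleeve is in the dish.

```bash
python3 -c "
from workcell import arm; print(arm.sign_off())"
```

```text
the job is handed in; nothing more can be done
None
```

I handed the job in at about 17 s of the 54 s limit, but sign-off returned no verdict: the tight sleeve lies in the dish, the fitting sleeve is seated on the pump, and the rod is held upright about 30 mm out of the bore.

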